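# Roll the reservoir blank into the V-cradle

## Robot

A 6-joint arm with a two-finger parallel gripper is mounted at the origin on the work surface. World frame = base frame: x ahead of the robot, y to its left, z up, the work surface at z = 0. Lengths are in m, angles in rad, forces in N, time in s.
With the tool pointing down it reaches from about 0.35 to 0.8 m from the base axis. Payload 7.3 kg.
Tool frame: the origin (TCP) lies midway between the tips of the shut fingers; the grasp point (between the pads) lies 19 mm behind it; z points along the fingers, y is the line along which they close (so a half turn about z gives the same grasp; the last joint's range is limited). The gripper opens to 85 mm and grips with 20 to 120 N. Pads are 22 mm wide; open, the fingers measure 114 mm over their backs; the gripper's body (76 mm by 85 mm) begins 54 mm behind the grasp point. The pads swing forward as they close: fully open they stand 13 mm farther back than shut.
Start: joints at [1.097, 0.342, 1.524, -0, 1.275, -0.146], TCP at [0.169, 0.497, 0.231] pointing down, gripper open.
Joint ranges: [-2.53, 2.53], [-0.77, 2.02], [0.04, 2.7], [-1, 4.14], [0.28, 2.66], [-3.11, 3.11]. Speed limits (rad/s): [2.57, 2.57, 3.14, 3.14, 3.14, 3.14].

## Interface

Orientations are given as a unit quaternion [x, y, z, w].
In Python, from station import monitor, viewer, manip gives the robot as it stands.
- The arm moves only by the tool arm_command, never from a script. Its argument "steps" is a list of rows, each a list of 4 numbers: the shift along the world's x, y, z in m, then the turn about the world's z in degrees. A call has 1 to 20 rows; each row shifts and turns the commanded pose from where the row before left it; what a row does not reach is not made up. A row lasts 1/10 s, in which the tool goes at most 50 mm and 8.59 degrees, less where a joint would pass 70% of its speed; a pose out of reach is approached as far as the arm can. A call with a gripper value outside its range is refused whole. "claw" is the gripper's target within -1 to 1 (fully open at 1, half-way at 0, shut at -1), set as the call begins (left out, the last holds). The fingers move at their own pace and stop on an object; the grip force is fixed at half the most. Time passes only in rows, so rows that do not move let the fingers close. It gives the time, the measured TCP pose, the force, the opening and the grip force at its end, in the units of the state.
- monitor.get_obs(): the state, without advancing time (a new reading comes with each control period).
- viewer.get_image(name): name is "scene" or "side" or "wrist"; returns the picture (400x640x3 uint8, red, green, blue); there is no depth.
- viewer.camera_model(name): a dict with "fov_y" (degrees; the focal length in pixels is half the picture's height over the tangent of half this angle, whatever the lens; pixels are square), "cx", "cy" (the principal point, pixels), "k1" (the pictures are not rectified: a ray, as slopes to the right and down, at radius r is drawn at 1 + k1 r^2 times it, then the intrinsics apply), "cam_to_world" (4x4, takes a point from camera to world coordinates). Camera axes: x right, y down, z forward; pixel columns grow to the right and rows downward; lengths in m; the calibration is good to about 2 mm. A picture is of the moment at which its call begins: read the wrist's pose just before it. camera_model takes no time and is no camera call; for the wrist camera it gives the pose at the moment of the call.
- manip.job_done(): hands the job in; it is judged then, once.
The state is a dict: "time_s": time; "q": joint angles; "qvel": joint speeds; "tau": joint torques, N m; "tcp_pos": TCP position; "tcp_rot": TCP orientation; "contact_force": force on the tool from outside, world axes, zero at the start; "torque": the same for the moment, N m; "grip_width": finger opening in m; "finger_force": force on a finger pad.
Only numpy, scipy, OpenCV 4.12 (cv2) and the standard library are available. Lean on these libraries where they do the work, as an engineer would, in place of code of your own. Each camera call takes 0.05 s, during which the arm holds its last target. There are 200 camera calls.

## Task

Roll the aluminium bar that lies on the table over to the low V-cradle, pushing it by its side up the cradle's ramp until it drops into the V-groove, and push it endwise along the groove so that its end rests against the cradle's end stop. The bar must really roll (not be dragged), and must never be picked up; leave everything else where it is.

Things in the scene. Friction and masses are not known exactly. Their poses are not given: they have to be found in the camera images.
- bar: polished aluminium bar (friction about 0.35): a plain cylinder 40 mm in diameter, 140 mm long, 0.36 to 0.6 kg. It lies across from the cradle, left or right of it, 0.25 m or more between their middles and nothing in between, and rolls easily, stopping soon when no longer pushed. Origin at its middle (20 mm above the table at first); x runs along the bar; y and z turn as it rolls.
- cradle: low V-cradle of dark steel, fixed. x runs along the groove (from -115 to +135 mm) and points away from the robot to the end stop; y across, z up; origin on the table, below the groove line. Groove bottom 1 mm above the table; flanks rise at 30 degrees to crests 12.5 mm high at y = +/-20 mm; from there ramps run down to the table at y = +/-82 mm, so the bar can roll in from either side.
- stop (a point): middle of the face of the end stop that the bar's end must meet, at cradle x = +135 mm, 23 mm above the table. The stop is an upright plate 60 mm wide (y), 46 mm high and 10 mm thick, fixed. Axes as the cradle's.
- seat (a point): where the bar's middle is when it lies home, in the groove with its end against the stop: cradle x = +65 mm, y = 0, 24.1 mm above the table. Axes as the cradle's.
- heatsink: bystander, leave alone: finned heatsink block, 70 x 70 x 46 mm; origin at the middle of its underside
- mug: bystander, leave alone: brown mug, 80 mm wide, 92 mm tall; origin at the middle of its underside
- glass: bystander, leave alone: drinking glass, 68 mm wide, 120 mm tall; origin at the middle of its underside
- tape: bystander, leave alone: roll of tape lying flat, 100 mm wide, 48 mm tall; origin at the middle of its underside
- screwdriver: bystander, leave alone: screwdriver 130 mm long, lying on the table; origin at the middle of its underside
- offcut: bystander, leave alone: short aluminium offcut standing on end, 30 mm in diameter, 60 mm tall; origin at the middle of its underside
- mouse: bystander, leave alone: white computer mouse, 100 x 60 x 28 mm; origin at the middle of its underside
Mind the look-alikes: they are no part of the job. Leave any blue or pink look-alike of the bar alone.

How it is judged:
On the way:
1. the bar rolls: it turns by more than a third of a turn about its own axis (angle between bar's own z axis and vertical above 2.1 rad), for 0.05 s.
At the end, for the whole second after the job is handed in: the bar lies at rest in the V-groove, its middle within 3 mm of the groove's middle plane and of its seated height, its axis along the groove within 0.05 rad, its end against the stop within 4 mm (y of bar in the frame of seat between -0.003 and 0.003 m and z of bar in the frame of seat between -0.003 and 0.003 m and x of bar in the frame of seat between -0.004 and 0.003 m and angle between the x axis of bar and the x axis of cradle, either way round below 0.05 rad and linear speed of bar below 0.02 m/s); the robot touches nothing.
It fails at once if the bar is lifted: its middle more than 48 mm above the table (rolling over the crest takes it to 33 mm) (height (world z) of bar above 0.048 m).
It fails at once if the bar is lifted more than 12 mm off the table beside the cradle (height (world z) of bar above 0.032 m and (y of bar in the frame of seat above 0.1 m or y of bar in the frame of seat below -0.1 m)).
It fails at once if the bar is stood up or tipped by more than 0.5 rad (angle between bar's own x axis and vertical below 1.07 rad).
It fails at once if the bar is tipped the other way (angle between bar's own x axis and vertical above 2.07 rad).
It fails at once if a bystander is moved by more than 30 mm (distance of any of heatsink, mug, glass, tape, screwdriver, offcut, mouse from where it was at the start of the episode above 0.03 m).
It also fails if it takes over 64 s, if anything falls off the work surface, if the arm or the gripper's body presses on something with over 40 N, if the wrist force passes 120 N, or if a joint passes its speed limit or range.

## Working session

There is one attempt and no reset: what is moved stays moved. The work goes in short steps, Python scripts to look and compute and a tool call to move; the robot and the scene stay as the last step left them, time stands still between calls to the robot, and variables do not carry over. Pictures are saved under pics/ and viewed, at most 11 in all, crops included, and the job is handed in when it is done.

Besides the shell and the picture viewer there is one more tool, called after "Call:" as name(argument=value, ...), one argument or row to a line, values as JSON. arm_command: Moves the arm, as the interface text tells. Its arguments: {"type":"object","properties":{"steps":{"type":"array"},"claw":{"type":"number"}},"required":["steps"]}

```bash
mkdir -p pics; cat > h.py <<'E'
import numpy as np, cv2
from station import monitor, viewer, manip
def snap(name,fn):
    m=viewer.camera_model(name); im=viewer.get_image(name)
    cv2.imwrite('pics/'+fn+'.png',im[:,:,::-1]); return im,m
def pt(m,u,v,z):
    f=200/np.tan(np.radians(m['fov_y'])/2)
    d=np.array([(u-m['cx'])/f,(v-m['cy'])/f]); s=d.copy()
    for _ in range(20): s=d/(1+m['k1']*(s@s))
    T=np.array(m['cam_to_world']); r=T[:3,:3]@np.array([*s,1]); o=T[:3,3]
    return o+r*(z-o[2])/r[2]
def px(m,p):
    f=200/np.tan(np.radians(m['fov_y'])/2); T=np.array(m['cam_to_world'])
    c=T[:3,:3].T@(np.array(p)-T[:3,3]); s=c[:2]/c[2]; s=s*(1+m['k1']*(s@s))
    return s*f+[m['cx'],m['cy']]
E
python3 - <<'E'
from h import *
for n in('scene','side'):
    im,m=snap(n,n+'1'); print(n,np.round(m['cam_to_world'],3).tolist(),m['fov_y'],m['cx'],m['cy'],m['k1'])
print(monitor.get_obs())
E
```

```text
scene [[-0.353, 0.772, -0.529, 1.133], [0.936, 0.282, -0.212, 0.214], [-0.014, -0.569, -0.822, 0.909], [0.0, 0.0, 0.0, 1.0]] 51.68395753084006 320.21543860230287 198.57402146270417 -0.053208463736396504
side [[0.881, -0.372, 0.292, 0.179], [-0.472, -0.673, 0.569, -0.777], [-0.015, -0.639, -0.769, 1.066], [0.0, 0.0, 0.0, 1.0]] 48.68598879968109 321.51271698000664 205.23409626268665 -0.06215173279718165
{'time_s': 0.1, 'q': array([ 1.09700545e+00,  3.42666653e-01,  1.52494935e+00, -1.50837206e-05,
        1.27537436e+00, -1.46018082e-01]), 'qvel': array([-4.88437232e-04, -2.16240536e-03, -2.93870282e-03, -6.88339934e-07,
        2.89573062e-03, -6.16231668e-05]), 'tau': array([ 9.60305042e-04, -4.34452057e+01, -2.46493095e+01, -1.84268474e-04,
        4.73932188e-03, -1.56622832e-05]), 'tcp_pos': array([0.16884095, 0.4967263 , 0.23067866]), 'tcp_rot': array([ 1.63151540e-01,  9.86600774e-01, -6.67763300e-04, -2.06258192e-04]), 'contact_force': array([ 0.72411272,  0.24623958, -0.23596255]), 'torque': array([-0.00838233,  0.0097763 ,  0.05208847]), 'finger_force': 0.0, 'grip_width': 0.08542131824828227}
```

View pics/scene1.png

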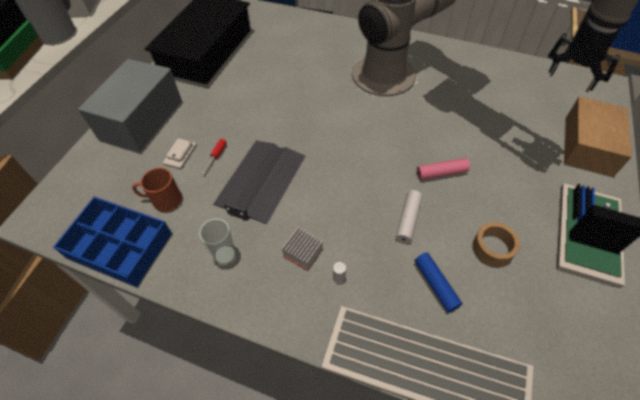

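View pics/side1.png

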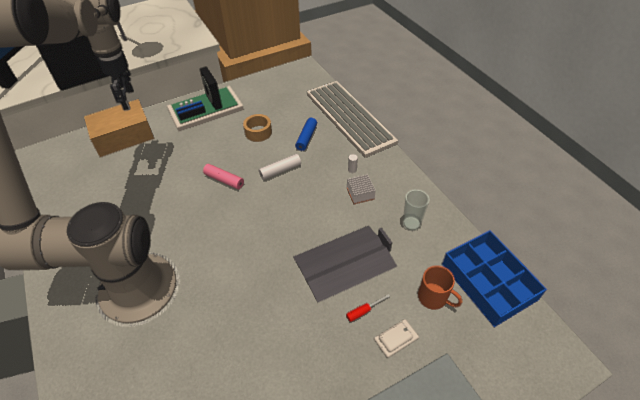

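Scene picture: candidates for the bar are the silver cylinder at (410,216), pink at (443,169), blue at (438,282) and the standing offcut at (339,270). I choose the silver one. The cradle is at (260,180) with its stop at (237,211). In the side view the bar is at (280,166), the cradle at (345,262) and the stop at (385,239).

```bash
cat > meas.py <<'E'
from h import *
def bar(im,m,box):
    hsv=cv2.cvtColor(im,cv2.COLOR_RGB2HSV); u0,v0,u1,v1=box
    M=np.zeros(im.shape[:2],np.uint8); s=hsv[v0:v1,u0:u1]
    bg=np.median(im[v0:v1,u0:u1].reshape(-1,3),0)
    M[v0:v1,u0:u1]=((s[...,1]<45)&(s[...,2]>bg.max()+18))*255
    c=max(cv2.findContours(M,0,1)[0],key=cv2.contourArea)
    (cx,cy),wh,a=cv2.minAreaRect(c); b=cv2.boxPoints(((cx,cy),wh,a))
    l=np.linalg.norm(b[1]-b[0])>np.linalg.norm(b[2]-b[1])
    e=((b[1]+b[2])/2,(b[3]+b[0])/2) if l else ((b[0]+b[1])/2,(b[2]+b[3])/2)
    P=[pt(m,*x,.02) for x in e]; return pt(m,cx,cy,.02),P,(cx,cy),wh
E
python3 - <<'E'
from meas import *
for n,bb,cb in(('scene',(385,183,432,250),(205,130,315,228)),('side',(250,145,310,188),(285,220,405,305))):
    im=cv2.imread(f'pics/{n}1.png')[:,:,::-1].copy(); m=viewer.camera_model(n)
    c,P,uv,wh=bar(im,m,bb); print(n,'bar',c.round(4),P[0].round(3),P[1].round(3),uv,wh)
    u0,v0,u1,v1=cb; g=im[v0:v1,u0:u1].max(2)
    t,M=cv2.threshold(g,0,255,cv2.THRESH_OTSU+cv2.THRESH_BINARY_INV)
    M=cv2.morphologyEx(M,cv2.MORPH_OPEN,np.ones((9,9)))
    k=max(cv2.findContours(M,0,1)[0],key=cv2.contourArea)
    q=cv2.approxPolyDP(cv2.convexHull(k),5,True)[:,0]+[u0,v0]
    print('cradle',t,[(x.tolist(),pt(m,*x,0)[:2].round(3).tolist()) for x in q])
im=cv2.imread('pics/scene1.png')
a=cv2.resize(im[130:250,200:460],None,fx=3,fy=3,interpolation=2)
cv2.imwrite('pics/crop1.png',a)
E
```

```text
scene bar [0.5228 0.2158 0.02  ] [0.448 0.213 0.02 ] [0.592 0.218 0.02 ] (409.9563293457031, 212.50306701660156) (12.230682373046875, 46.59834671020508)
cradle 103.0 [([301, 154], [0.42, -0.128]), ([267, 221], [0.662, -0.125]), ([232, 216], [0.679, -0.218]), ([217, 206], [0.665, -0.27]), ([255, 142], [0.423, -0.275])]
side bar [0.5387 0.2217 0.02  ] [0.61  0.223 0.02 ] [0.469 0.22  0.02 ] (280.0689392089844, 164.17239379882812) (8.170594215393066, 40.85297393798828)
cradle 118.0 [([387, 235], [0.699, -0.183]), ([392, 268], [0.648, -0.285]), ([315, 298], [0.415, -0.264]), ([296, 255], [0.431, -0.117]), ([361, 228], [0.645, -0.124])]
```

View pics/crop1.png

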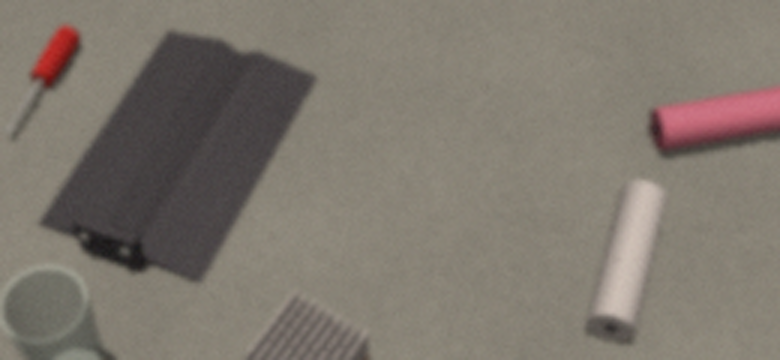

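The crop confirms it: the plain silver bar is at scene (410,216) and the cradle lies clear of it. Its stop is at the far end, at (237,211). Next I check the neighbours and refine the cradle.

```bash
python3 - <<'E'
from h import *
m=viewer.camera_model('scene')
for n,u,v,z in[('pinkL',419,171,.02),('pinkR',468,167,.02),('blueT',423,257,.02),('blueB',455,307,.02),('tapeL',476,245,.024),('tapeT',500,226,.024),('tapeB',497,264,.024),('heats',283,250,.0),('heatsR',322,240,.046),('offcut',339,265,.06)]+[('cr',*x,0) for x in((305.3,155.5),(255.7,140.5),(266.7,223.5),(214,204.5))]: print(n,pt(m,u,v,z).round(3))
m=viewer.camera_model('side')
for x in((294,256),(315,299),(365,227),(396,265)): print('side',pt(m,*x,0).round(3))
E
```

```text
pinkL [0.382 0.207 0.02 ]
pinkR [0.321 0.332 0.02 ]
blueT [0.635 0.275 0.02 ]
blueB [0.733 0.37  0.02 ]
tapeL [0.562 0.389 0.024]
tapeT [0.487 0.438 0.024]
tapeB [0.596 0.444 0.024]
heats [ 0.724 -0.052  0.   ]
heatsR [0.688 0.038 0.046]
offcut [0.743 0.099 0.06 ]
cr [ 0.421 -0.114  0.   ]
cr [ 0.417 -0.275  0.   ]
cr [ 0.669 -0.122  0.   ]
cr [ 0.664 -0.28   0.   ]
side [ 0.425 -0.117  0.   ]
side [ 0.414 -0.267  0.   ]
side [ 0.658 -0.126  0.   ]
side [ 0.664 -0.283  0.   ]
```

Call:
arm_command(
  steps=[
    [0.036,-0.019,0,-7.2],
    [0.036,-0.019,0,-7.2],
    [0.036,-0.019,0,-7.2],
    [0.036,-0.019,0,-7.2],
    [0.036,-0.019,0,-7.2],
    [0.036,-0.019,0,-7.2],
    [0.036,-0.019,0,-7.2],
    [0.036,-0.019,0,-7.2],
    [0.036,-0.019,0,-7.2],
    [0.036,-0.019,0,-6.4],
    [0,0,0,0],
    [0,0,0,0],
  ],
  claw=1,
)

```text
time_s: 1.3
tcp_pos: [0.5292, 0.3064, 0.2303]
tcp_rot: [0.707, 0.707, -0.001, -0.0]
contact_force: [-0.7, 0.4, 0.3]
grip_width: 0.0851
finger_force: 0.0
```

```bash
python3 - <<'E'
from meas import *
im,m=snap('wrist','w1'); print(np.round(m['cam_to_world'],3).tolist())
print([px(m,p).round() for p in((.45,.218,.02),(.6,.218,.02),(.53,.26,.02))])
E
```

```text
[[1.0, 0.001, -0.001, 0.53], [0.001, -0.957, -0.29, 0.38], [-0.001, 0.29, -0.957, 0.373], [0.0, 0.0, 0.0, 1.0]]
[array([249., 245.]), array([370., 245.]), array([314., 212.])]
```

View pics/w1.png

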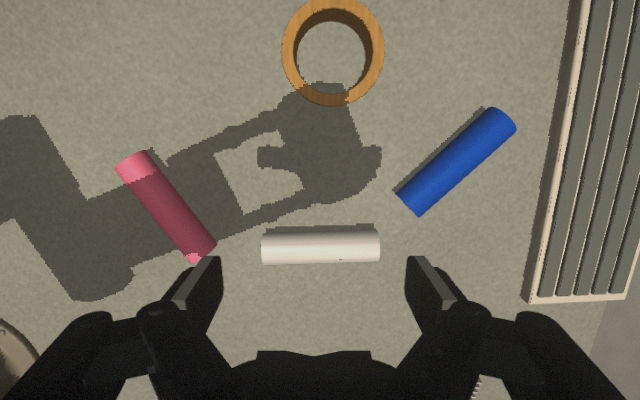

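The wrist picture shows the silver bar between (262,248) and (380,245), which puts its middle at about x 0.539, y 0.218 with a yaw of +0.03. The pink bar (near 215,245), the blue one (405,205) and the tape are clear of where I lower the fingers. I'll go down on the +y side.

Call:
arm_command(
  steps=[
    [0.01,-0.026,0,1.7],
    [0,0,-0.04,0],
    [0,0,-0.04,0],
    [0,0,-0.04,0],
    [0,0,-0.04,0],
    [0,0,-0.03,0],
    [0,0,-0.02,0],
    [0,0,-0.013,0],
    [0,0,-0.007,0],
    [0,0,0,0],
    [0,0,0,0],
  ],
)

```text
time_s: 2.45
tcp_pos: [0.5395, 0.2816, 0.0024]
tcp_rot: [0.696, 0.718, 0.001, 0.0]
contact_force: [-0.2, -0.1, -0.9]
grip_width: 0.0852
finger_force: 0.0
```

```bash
python3 - <<'E'
from meas import *
im,m=snap('side','s2'); a=cv2.resize(im[110:230,190:370],None,fx=4,fy=4,interpolation=2)
cv2.imwrite('pics/s2c.png',a[:,:,::-1]); o=monitor.get_obs(); print(o['tcp_pos'],o['contact_force'])
E
```

```text
[0.53970015 0.28152838 0.00260745] [0.32925218 0.0268148  0.3856855 ]
```

View pics/s2c.png

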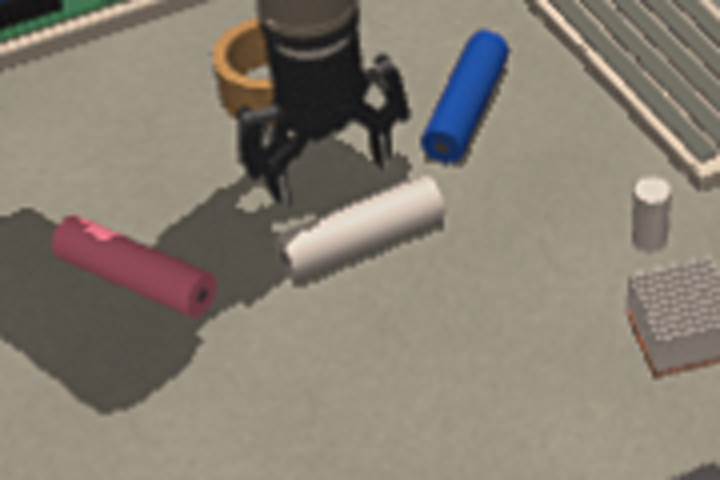

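The crop shows both open fingers behind the bar, at (280,195) and (385,160), clear of the pink and blue bars. I start pushing toward -y.

Call:
arm_command(
  steps=[
    [0,-0.01,-0.003,0],
    [0,-0.01,0,0],
    [0,-0.008,0,0],
    [0,-0.006,0,0],
    [0,-0.008,0,0],
    [0,-0.008,0,0],
    [0,-0.01,0,0],
    [0,-0.01,0,0],
    [0,-0.01,0,0],
    [0,-0.01,0,0],
    [0,-0.01,0,0],
    [0,-0.01,0,0],
    [0,-0.01,0,0],
    [0,-0.01,0,0],
    [0,-0.01,0,0],
    [0,-0.01,0,0],
  ],
)

```text
time_s: 4.1
tcp_pos: [0.539, 0.1302, -0.0017]
tcp_rot: [0.696, 0.718, 0.0, 0.0]
contact_force: [0.3, -0.8, 0.6]
grip_width: 0.085
finger_force: 0.1
```

```bash
python3 - <<'E'
from meas import *
im,m=snap('scene','c3'); b=px(m,(.54,.10,.02)); print(b)
u,v=map(int,b); im2,m2=snap('side','s3'); w=px(m2,(.54,.10,.02)).astype(int)
a=cv2.resize(im[v-45:v+45,u-80:u+80],None,fx=4,fy=3,interpolation=2);c=cv2.resize(im2[w[1]-45:w[1]+45,w[0]-80:w[0]+80],None,fx=4,fy=3,interpolation=2)
cv2.imwrite('pics/c3c.png',np.vstack([a,c])[:,:,::-1]); print(w)
E
```

```text
[364.65440421 204.85145985]
[296 187]
```

View pics/c3c.png

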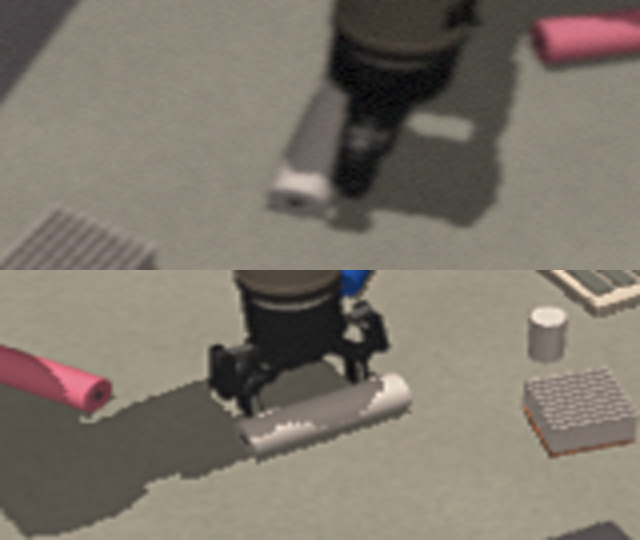

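The bar has rolled and is in contact with both fingers. Its middle is now near y 0.10, and heatsink and offcut are well clear. I keep pushing and turn to the cradle's direction.

Call:
arm_command(
  steps=[
    [0,-0.01,0,0],
    [0,-0.01,0,0],
    [0,-0.01,0,-0.3],
    [0,-0.01,0,-0.3],
    [0,-0.01,0,-0.3],
    [0,-0.01,0,-0.3],
    [0,-0.01,0,-0.3],
    [0,-0.01,0,-0.3],
    [0,-0.01,0,-0.3],
    [0,-0.01,0,-0.3],
    [0,-0.01,0,-0.3],
    [0,-0.01,0,-0.3],
    [0,-0.01,0,-0.3],
    [0,-0.01,0,-0.2],
    [0,-0.01,0,0],
    [0,-0.01,0,0],
    [0,-0.01,0,0],
    [0,-0.008,0,0],
    [0,0,0,0],
  ],
)

```text
time_s: 6.1
tcp_pos: [0.5391, -0.0481, -0.0017]
tcp_rot: [0.718, 0.696, 0.0, 0.0]
contact_force: [1.2, -2.0, -0.6]
grip_width: 0.0852
finger_force: 0.0
```

```bash
python3 - <<'E'
from meas import *
im,m=snap('scene','c4'); im2,m2=snap('side','s4'); 
r=[]
for i,mm in((im,m),(im2,m2)):
    u,v=px(mm,(.54,-.12,.02)).astype(int); print(u,v)
    r.append(cv2.resize(i[v-50:v+50,u-80:u+80],None,fx=4,fy=3,interpolation=2))
cv2.imwrite('pics/c4c.png',np.vstack(r)[:,:,::-1])
E
```

```text
286 181
329 236
```

View pics/c4c.png

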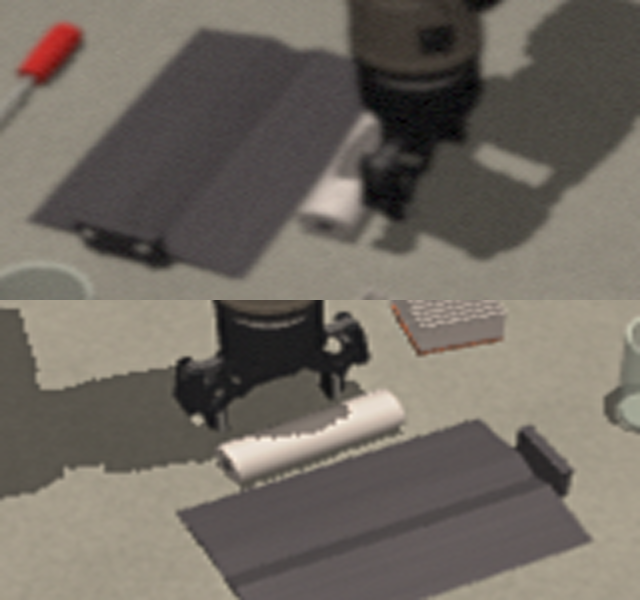

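The bar is just ahead of the fingers at the ramp's foot, parallel to the cradle; in the side crop its ends are at (235,460) and (390,410). I push it up the ramp, raising the tips a little.

Call:
arm_command(
  steps=[
    [0,-0.008,0,0],
    [0,-0.008,0,0],
    [0,-0.008,0,0],
    [0,-0.008,0,0],
    [0,-0.008,0.001,0],
    [0,-0.008,0.001,0],
    [0,-0.008,0.001,0],
    [0,-0.008,0.001,0],
    [0,-0.006,0.001,0],
    [0,-0.005,0.001,0],
    [0,-0.005,0,0],
    [0,-0.005,0,0],
    [0,-0.005,0,0],
    [0,-0.004,0,0],
  ],
)

```text
time_s: 7.6
tcp_pos: [0.5389, -0.1413, 0.0043]
tcp_rot: [0.718, 0.696, -0.0, -0.0]
contact_force: [-0.8, 2.7, 1.5]
grip_width: 0.085
finger_force: 1.3
```

```bash
python3 - <<'E'
from meas import *
im,m=snap('scene','c5'); im2,m2=snap('side','s5'); 
r=[]
for i,mm in((im,m),(im2,m2)):
    u,v=px(mm,(.54,-.17,.02)).astype(int); print(u,v)
    r.append(cv2.resize(i[v-50:v+50,u-80:u+80],None,fx=4,fy=3,interpolation=2))
cv2.imwrite('pics/c5c.png',np.vstack(r)[:,:,::-1]); print(monitor.get_obs()['contact_force'])
E
```

```text
269 176
338 249
[ 0.12940328  1.10656808 -0.7702862 ]
```

View pics/c5c.png

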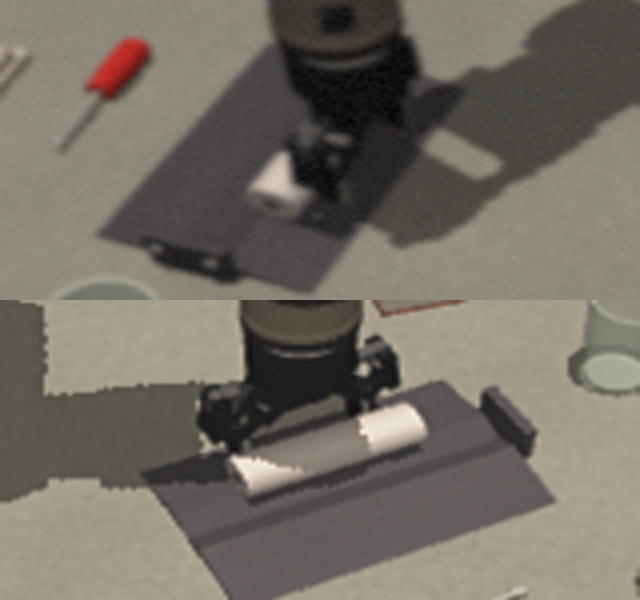

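The bar is on the ramp, almost at the crest (side crop: ends at (240,475) and (420,425)). A few more millimetres should drop it in.

Call:
arm_command(
  steps=[
    [0,-0.004,0,0],
    [0,-0.004,0,0],
    [0,-0.004,0,0],
    [0,-0.003,0,0],
    [0,0,0,0],
    [0,0,0,0],
    [0,0,0,0],
  ],
)

```text
time_s: 8.4
tcp_pos: [0.539, -0.1559, 0.0043]
tcp_rot: [0.718, 0.696, -0.0, -0.0]
contact_force: [-0.6, 0.2, 0.2]
grip_width: 0.0858
finger_force: 0.0
```

```bash
python3 - <<'E'
from meas import *
im2,m2=snap('side','s6'); print(monitor.get_obs()['contact_force'])
for n in('s5','s6'):
    i=cv2.cvtColor(cv2.imread(f'pics/{n}.png')[:,:,::-1].copy(),cv2.COLOR_RGB2HSV)
    u,v=px(m2,(.54,-.17,.02)).astype(int); M=(i[v-25:v+25,u-25:u+35,2]>170).astype(np.uint8)
    ys,xs=np.nonzero(M); print(n,len(xs),xs.mean()+u-25,ys.mean()+v-25, pt(m2,xs.mean()+u-25,ys.mean()+v-25,.03))
E
```

```text
[-0.18904392  0.58737788 -0.93716972]
s5 280 343.57142857142856 245.3857142857143 [ 0.55668883 -0.1708842   0.03      ]
s6 455 344.87692307692305 254.49010989010986 [ 0.54450574 -0.19927425  0.03      ]
```

It dropped in: the bright patch jumped 28 mm to y of about -0.199. I lift away, shut the fingers, and look from above.

Call:
arm_command(
  steps=[
    [0,0.008,0,0],
    [0,0.004,0.03,0],
    [0,0,0.04,0],
    [0,0,0.04,0],
    [0,0,0.04,0],
    [0,0.02,0.04,0],
    [0,0.02,0.01,0],
    [0,0,0,0],
    [0,0,0,0],
    [0,0,0,0],
  ],
  claw=1,
)

```text
time_s: 9.45
tcp_pos: [0.5384, -0.104, 0.2031]
tcp_rot: [0.718, 0.696, -0.001, -0.001]
contact_force: [0.0, 0.9, -0.3]
grip_width: 0.0855
finger_force: 0.0
```

```bash
python3 - <<'E'
from meas import *
im,m=snap('wrist','w7'); print([px(m,p).round() for p in((.475,-.198,.024),(.615,-.198,.024),(.67,-.202,.046))])
E
```

```text
[array([260., 262.]), array([382., 259.]), array([437., 270.])]
```

View pics/w7.png

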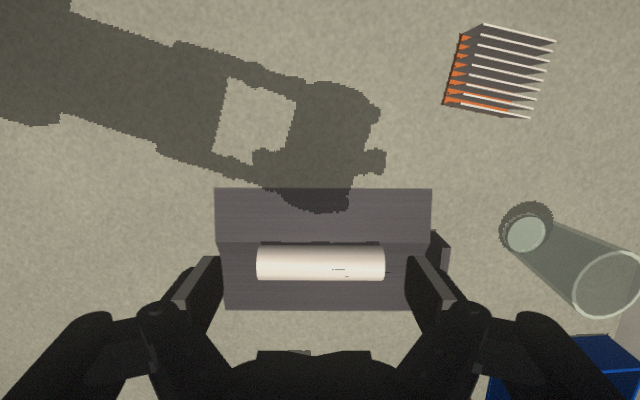

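The bar lies in the groove from (257,263) to (385,263), parallel to it, with the stop at (437,255) about 50 mm ahead. I shut the fingers, turn, and go down behind the near end.

Call:
arm_command(
  steps=[
    [-0.01,-0.009,0,-8.2],
    [-0.01,-0.009,0,-8.2],
    [-0.01,-0.009,0,-8.2],
    [-0.01,-0.009,0,-8.2],
    [-0.01,-0.009,0,-8.2],
    [-0.01,-0.009,0,-8.2],
    [-0.01,-0.009,0,-8.2],
    [-0.01,-0.009,0,-8.2],
    [-0.01,-0.009,0,-8.2],
    [-0.011,-0.009,0,-8.2],
    [0,-0.004,0,-8],
    [0,0,-0.04,0],
    [0,0,-0.04,0],
    [0,0,-0.04,0],
    [0,0,-0.03,0],
    [0,0,-0.02,0],
    [0,0,-0.01,0],
    [0,0,0,0],
    [0,0,0,0],
  ],
  claw=-1,
)

```text
time_s: 11.4
tcp_pos: [0.4383, -0.1984, 0.0247]
tcp_rot: [1.0, -0.016, 0.0, 0.0]
contact_force: [0.2, -0.2, -0.6]
grip_width: 0.0001
finger_force: 0.0
```

Call:
arm_command(
  steps=[
    [0,0,-0.004,0],
    [0,0,-0.004,0],
    [0.006,0,0,0],
    [0.006,0,0,0],
    [0.006,0,0,0],
    [0.005,0,0,0],
    [0.005,0,0,0],
    [0.005,-0.001,0,0],
    [0.005,0,0,0],
    [0.005,0,0,0],
    [0.005,0,0,0],
    [0.004,0,0,0],
    [0.004,-0.001,0,0],
    [0.004,0,0,0],
    [0,0,0,0],
  ],
)

```text
time_s: 12.9
tcp_pos: [0.4989, -0.2001, 0.0164]
tcp_rot: [1.0, -0.015, 0.001, 0.0]
contact_force: [0.1, -0.7, 0.8]
grip_width: 0.0001
finger_force: 0.0
```

Call:
arm_command(
  steps=[
    [0.003,0,0,0],
    [0.003,0,0,0],
    [0.002,0,0,0],
    [0.002,0,0,0],
  ],
)

```text
time_s: 13.3
tcp_pos: [0.5081, -0.2, 0.0164]
tcp_rot: [1.0, -0.016, -0.0, 0.0]
contact_force: [-2.3, -0.9, -0.0]
grip_width: 0.0
finger_force: 1.1
```

```bash
python3 - <<'E'
from meas import *
im,m=snap('side','s8'); print(monitor.get_obs()['contact_force'])
u,v=px(m,(.6,-.2,.03)).astype(int); print(u,v,px(m,(.666,-.202,.03)))
cv2.imwrite('pics/s8c.png',cv2.resize(im[v-45:v+45,u-65:u+65],None,fx=6,fy=6,interpolation=2)[:,:,::-1])
E
```

```text
[-0.16654653 -0.19381508  0.00726115]
362 246 [382.01764394 238.03443193]
```

View pics/s8c.png

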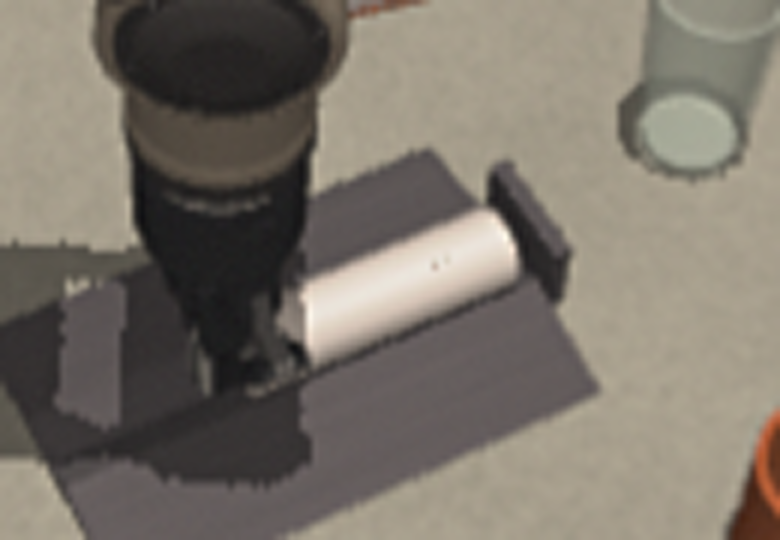

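The bar's far end at crop (515,250) is a few millimetres short of the stop. I push on slowly and watch the force.

Call:
arm_command(
  steps=[
    [0.002,0,0,0],
    [0.002,0,0,0],
    [0.001,0,0,0],
    [0,0,0,0],
  ],
)

```text
time_s: 13.75
tcp_pos: [0.5133, -0.1999, 0.0163]
tcp_rot: [1.0, -0.016, 0.0, 0.0]
contact_force: [-0.9, -0.4, 0.1]
grip_width: 0.0002
finger_force: 0.3
```

Call:
arm_command(
  steps=[
    [0.001,0,0,0],
    [0.001,0,0,0],
    [0.001,0,0,0],
  ],
)

```text
time_s: 14.05
tcp_pos: [0.516, -0.2, 0.0163]
tcp_rot: [1.0, -0.016, -0.0, 0.0]
contact_force: [-2.3, -0.3, 0.5]
grip_width: 0.0001
finger_force: 1.0
```

Call:
arm_command(
  steps=[
    [0.001,0,0,0],
    [0.001,0,0,0],
    [0.001,0,0,0],
  ],
)

```text
time_s: 14.35
tcp_pos: [0.5191, -0.1999, 0.0163]
tcp_rot: [1.0, -0.016, -0.0, 0.0]
contact_force: [-1.2, -0.2, 0.7]
grip_width: -0.0002
finger_force: 1.0
```

Call:
arm_command(
  steps=[
    [0.001,0,0,0],
    [0.001,0,0,0],
  ],
)

```text
time_s: 14.55
tcp_pos: [0.5192, -0.1997, 0.0161]
tcp_rot: [1.0, -0.015, -0.002, -0.0]
contact_force: [-11.5, -1.4, 4.6]
grip_width: 0.0
finger_force: 5.7
```

The force jumped to 11.5 N and the tool stopped, so the bar is against the stop. I back off and rise.

Call:
arm_command(
  steps=[
    [-0.005,0,0,0],
    [-0.02,0,0,0],
    [-0.03,0,0.02,0],
    [-0.02,0,0.04,0],
    [0,0,0.04,0],
    [0,0,0.04,0],
    [0,0,0.04,0],
    [0,0,0,0],
    [0,0,0,0],
  ],
)

```text
time_s: 15.45
tcp_pos: [0.4466, -0.2, 0.1971]
tcp_rot: [1.0, -0.015, 0.001, 0.001]
contact_force: [0.7, -0.2, -1.3]
grip_width: -0.0
finger_force: 0.0
```

```bash
python3 - <<'E'
from meas import *
im,m=snap('side','s9')
u,v=px(m,(.6,-.2,.03)).astype(int)
c=cv2.resize(im[v-45:v+45,u-65:u+65],None,fx=6,fy=6,interpolation=2)
cv2.imwrite('pics/s9c.png',c[:,:,::-1])
M=(c.min(2)>150).astype(np.uint8); M[:, :100]=0
n,l,s,ce=cv2.connectedComponentsWithStats(M); print([(x.tolist(),k.round().tolist()) for x,k in zip(s[1:],ce[1:]) if x[4]>500]); print(u,v)
E
```

```text
[([652, 99, 78, 64, 2959], [697.0, 131.0]), ([251, 203, 287, 164, 18982], [396.0, 282.0])]
362 246
```

View pics/s9c.png

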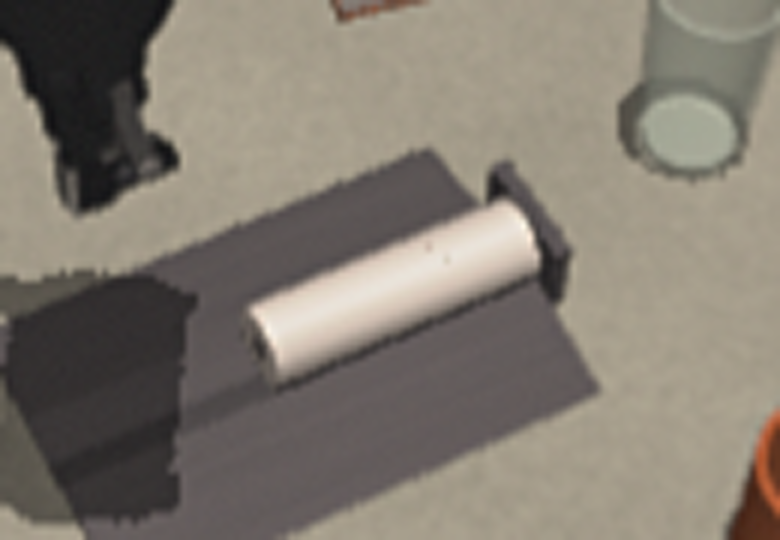

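The bar lies in the groove with its far end at crop (537,240), flush against the stop plate, and the gripper is clear. I hand it in.

```bash
python3 -c "
from station import manip
print(manip.job_done())"
```

```text
the job is handed in; nothing more can be done
None
```

I rolled the bar up the ramp into the V-groove, pushed it endwise until it met the stop, and handed the job in at about 15.5 s; the last picture shows it seated against the stop with the gripper clear, and no verdict was returned.

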